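# Hold an air gauge on its dead-man lever

## Task

Get the bushing on the air gauge measured: first turn the handle of the brass ball valve from where it stands to half open (45 degrees between closed and open) and let go of it; then press the spring-loaded dead-man lever down by its paddle to half of its travel, where the lever lies level, and finish while still holding it there. Never push the lever down to its bottom stop, do not press the purge button, and leave the bushings, cup and caliper where they are.

Things in the scene. Friction and masses are not known exactly. Their poses are not given: they have to be found in the camera images.
- valve_unit: Ball valve fixed to the table: brass body on a steel pipe (170 long, diameter 26, axis 45 above the table) on a dark steel base plate 150 x 80 x 12. Origin on the table under the vertical stem axis; x runs along the pipe, z up. The brass body and nuts reach 68 above the table, only the stem (diameter 20) goes higher.
- valve_handle (a joint): Angle of the valve handle about the vertical stem, rad: 0 = closed (handle points along the valve_unit's +y, across the pipe), 1.571 = fully open (handle along the pipe, towards the unit's -x); it opens anticlockwise seen from above. Half open is 0.785. It stays where it is left (friction torque about 0.12 N m). It starts closed or up to 0.35 open.
- valve_grip (a point): Middle of the grey grip of the valve handle, 75 from the stem axis and 110 above the table. The grip is 14 wide, 75 long (33 to 108 from the axis) and 24 tall, from 96 to 120 above the table, free on both sides and below. The frame turns with the handle: y points outwards along the handle, z up.
- lever_unit: Stand of the dead-man lever, fixed to the table: dark base plate 130 x 90 x 12 (85 of it on the paddle's side), two steel cheek plates up to 135 high and 48 apart over their outsides. Origin on the table under the hinge pin; z up. The hinge pin is 120 above the table along the unit's y; the lever points from it along the unit's -x.
- deadman (a joint): Press angle of the dead-man lever, rad: 0 = at rest (lever rises 0.25 rad above level towards the paddle), 0.25 = half of the travel (lever level), 0.5 = bottom stop. It springs back by itself; pressing at the paddle takes about 3.5 N to start, 8 N at half travel and 12 N at the bottom.
- paddle (a point): Centre of the top face of the black flat paddle at the free end of the dead-man lever, 52 (along the lever) x 45 x 12 thick, centred 125 from the hinge axis; this point is 6 above the line through the hinge axis. x points along the lever back to the hinge, z out of the top face. It is 157 above the table at rest, 126 at half travel and 95 at the bottom; nothing stands under the paddle.
- purge (a joint): Travel of the black round purge push button (diameter 36, on a small grey housing on the table), m: 0 = up, 0.006 = fully pressed. Leave alone.
- purge_base: Housing of the purge button, fixed; origin at the centre of its underside. Housing diameter 52; the button's top is 22 above the table.
- gauged_bushing: plain steel bushing (tube), outside diameter 52, bore 36, height 45, about 400 g, loose; origin at the centre of its underside. It sits over the plug of the air gauge, a grey block 120 x 130 x 50 fixed at the far middle of the table; its top is 101 above the table. Leave alone.
- stack_low: plain steel bushing (tube), outside diameter 52, bore 36, height 45, about 400 g, loose; origin at the centre of its underside. Lower one of a stack of two. Leave alone.
- stack_high: plain steel bushing (tube), outside diameter 52, bore 36, height 45, about 400 g, loose; origin at the centre of its underside. Upper one of the stack. Leave alone.
- loose_bushing: plain steel bushing (tube), outside diameter 52, bore 36, height 45, about 400 g, loose; origin at the centre of its underside. Stands by itself near the robot. Leave alone.
- cup: Blue cup, rim diameter 72, height 85, loose; origin at the centre of its underside. Leave alone.
- caliper: Steel caliper lying flat, 210 long, 16 high, loose; origin at the middle of its beam's underside, x along the beam. Leave alone.
Not all that is in view belongs to the job. What is shaped like the purge_base but blue is not meant. Leave any purple look-alike of the valve_unit alone.

How it is judged:
By the outcome, as a careful person would: the job done as asked, in the order asked, and still so for the second after the job is handed in, while the arm keeps its last pose, push and grip.
It also fails if it takes over 42 s, if anything falls off the work surface, if the arm or the gripper's body presses on something with over 40 N, if the wrist force passes 120 N, or if a joint passes its speed limit or range.

## Robot

A 6-joint arm with a two-finger parallel gripper is mounted at the origin on the work surface. World frame = base frame: x ahead of the robot, y to its left, z up, the work surface at z = 0. Lengths are in mm, angles in degrees, forces in N, time in s.
With the tool pointing down it reaches from about 325 to 900 mm from the base axis. Payload 3.5 kg.
Tool frame: the origin (TCP) lies on the centre line of the jaws, within the pads' length; the fingertips stand 8 mm ahead of it and the grasp point (between the pads) lies 11 mm behind it; z points along the fingers, y is the line along which they close (so a half turn about z gives the same grasp; the last joint's range is limited). The gripper opens to 85 mm and grips with 20 to 120 N. Pads are 22 mm wide; open, the fingers measure 114 mm over their backs; the gripper's body (76 mm by 85 mm) begins 54 mm behind the grasp point. The pads swing forward as they close: fully open they stand 13 mm farther back than shut.
Start: joints at [62.028, 15.837, -1.513, 72.651, 0, 84.076], TCP at [234.615, 579.291, 239.313] pointing down, gripper open.
Joint ranges: [-178.77, 178.77], [-48.84, 107.48], [-61.69, 71.31], [-111.58, 123.2], [-90, 87.43], [-180, 180]. Speed limits (degrees/s): [147.25, 147.25, 180, 180, 180, 180].

## Interface

Orientations are given as a 3x3 rotation matrix whose columns are the frame's x, y, z axes.
In Python, from cell import ctrl gives the robot as it stands. The module is installed in compiled form; this text tells all that it offers.
- The arm moves only by the tool servo_tool, never from a script. Its argument "rows" is a list of rows, each a list of 5 numbers: the opening, from -1 (shut) to 1 (fully open), then the shift along the tool's x, y, z as a fraction of full scale, then the turn about the tool's z as a fraction of full scale. In form: [[gripper, tx, ty, tz, twist], ...]. A call has 1 to 20 rows; each row shifts and turns the commanded pose from where the row before left it, along the tool's axes as they then stand; what a row does not reach is not made up. Full scale, the value 1, is 0.6 m for a shift and 90 degrees for a turn. A row lasts 1/12 s, in which the tool goes at most 41.7 mm and 7.16 degrees, less where a joint would pass 70% of its speed; a pose out of reach is approached as far as the arm can. A call with a number of a shift or a turn outside -1 to 1 is refused whole. A call with a gripper value outside its range is refused whole. The fingers move at their own pace and stop on an object; "squeeze" is the grip in N (left out, the last holds). Time passes only in rows, so rows that do not move let the fingers close. It gives the time, the measured TCP pose, the force, the opening and the grip force at its end, in the units of the state.
- ctrl.read_state(): the state, without advancing time (a new reading comes with each control period).
- ctrl.grab_frame(name): name is "side" or "top" or "wrist"; returns a dict with "pixels" (384x512x3 uint8, red, green, blue), "camera_matrix" (3x3 intrinsics, pixels), "dist_coeffs" ([k1, k2, p1, p2, k3] as OpenCV has them; the pictures are not rectified), "camera_from_world" (4x4, takes a point from world to camera coordinates). Camera axes: x right, y down, z forward; pixel columns grow to the right and rows downward; lengths in mm; the calibration is good to about 2 mm. A picture is of the moment at which its call begins. There is no depth.
- ctrl.finish_job(): hands the job in; it is judged then, once.
The state is a dict: "time": time; "qpos": joint angles; "qvel": joint speeds; "effort": joint torques, N m; "eef_pos": TCP position; "tool_rot": TCP orientation; "force": force on the tool from outside, world axes, zero at the start; "wrist_torque": the same for the moment, N m; "gripper_width": finger opening in mm; "grip_force": force on a finger pad.
Only numpy, scipy, OpenCV 4.12 (cv2) and the standard library are available. Lean on these libraries where they do the work, as an engineer would, in place of code of your own. Each camera call takes 0.05 s, during which the arm holds its last target. There are 200 camera calls.

## Working session

There is one attempt and no reset: what is moved stays moved. The work goes in short steps, Python scripts to look and compute and a tool call to move; the robot and the scene stay as the last step left them, time stands still between calls to the robot, and variables do not carry over. Pictures are saved under pics/ and viewed, at most 10 in all, crops included, and the job is handed in when it is done.

Besides the shell and the picture viewer there is one more tool, called after "Call:" by a JSON object that holds its "op" and its "data". servo_tool: Moves the arm, as the interface text tells. Shift numbers are shares of 0.6 m and turn numbers shares of 90 degrees, none past 1 either way. Its arguments: {"type":"object","properties":{"rows":{"type":"array","items":{"type":"array","items":{"type":"number","minimum":-1,"maximum":1}}},"squeeze":{"type":"number"}},"required":["rows"]}

```bash
mkdir -p pics
cat > h.py <<'E'
import numpy as np, cv2
from cell import ctrl
def grab(n,fn=None):
    f=ctrl.grab_frame(n); im=cv2.cvtColor(f["pixels"],cv2.COLOR_RGB2BGR)
    if fn: cv2.imwrite("pics/"+fn+".png",im); np.savez("pics/"+fn+".npz",im=im,K=f["camera_matrix"],d=f["dist_coeffs"],T=f["camera_from_world"])
    return f
def load(fn): 
    z=np.load("pics/"+fn+".npz"); return {"camera_matrix":z["K"],"dist_coeffs":z["d"],"camera_from_world":z["T"],"im":z["im"]}
def ray(f,uv):
    K=np.array(f["camera_matrix"],float);d=np.array(f["dist_coeffs"],float);T=np.array(f["camera_from_world"])
    p=cv2.undistortPoints(np.array(uv,float).reshape(-1,1,2),K,d).reshape(-1,2)
    R,t=T[:3,:3],T[:3,3]
    return -R.T@t,(np.c_[p,np.ones(len(p))])@R
def onz(f,uv,z):
    c,D=ray(f,uv); return c+D*((z-c[2])/D[:,2])[:,None]
def proj(f,P):
    T=np.array(f["camera_from_world"]);r,_=cv2.Rodrigues(T[:3,:3])
    return cv2.projectPoints(np.array(P,float).reshape(-1,1,3),r,T[:3,3],np.array(f["camera_matrix"],float),np.array(f["dist_coeffs"],float))[0].reshape(-1,2)
E
python3 - <<'E'
from h import *
for n in("top","side"): grab(n,n+"0")
a=cv2.imread("pics/top0.png");b=cv2.imread("pics/side0.png")
s=ctrl.read_state();print(s["time"],s["eef_pos"],s["tool_rot"],s["force"],s["gripper_width"])
for n in("top0","side0"):
    f=load(n);T=f["camera_from_world"];print(-T[:3,:3].T@T[:3,3]);print(T[:3,:3])
    cv2.imwrite(f"pics/{n}_big.png",cv2.resize(f["im"],(800,600),interpolation=cv2.INTER_CUBIC))
E
```

```text
0.1 [234.30618566 578.67370154 238.25531042] [[-9.26868653e-01  3.75384612e-01 -9.45478195e-04]
 [ 3.75385749e-01  9.26866934e-01 -1.79632464e-03]
 [ 2.02019849e-04 -2.01987603e-03 -9.99997940e-01]] [ 0.1190353  -0.19648084 -0.31745884] 85.06523512767056
[ 447.42565961   -6.769071   1461.06146809]
[[-0.00830048 -0.99995542 -0.00450065]
 [-0.9969853   0.00862288 -0.07710998]
 [ 0.07714535  0.00384703 -0.99701243]]
[ -28.06431659 -734.89868394  810.01299574]
[[ 0.7893703  -0.61368883  0.01674952]
 [-0.3595653  -0.48426809 -0.79761972]
 [ 0.49760157  0.62359477 -0.60292805]]
```

View pics/top0_big.png

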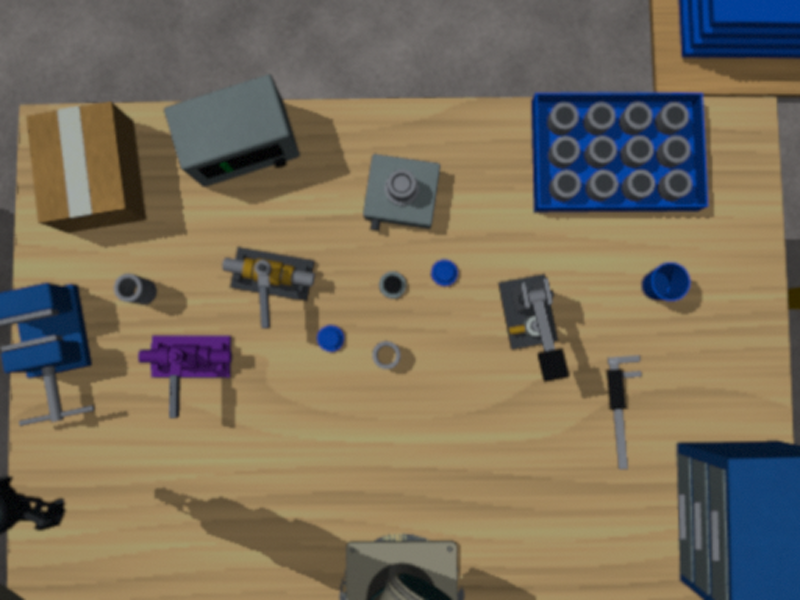

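View pics/side0_big.png

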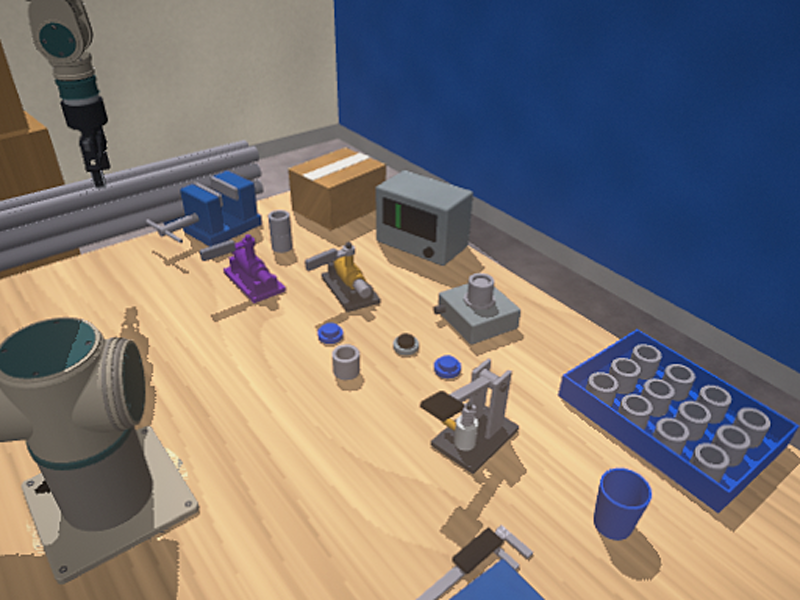

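Top picture (800x600): brass valve on a dark base at about (268,272), with its handle running to (265,325). The purple look-alike is at (185,358). The dead-man lever has its hinge at (535,290) and its black paddle at (553,365). The purge button is at (392,285), with blue look-alikes at (444,272) and (330,338). The brass unit is the one meant, since the purple one is excluded. I'll enlarge both to confirm.

Run:
```python
from h import *
a=load("top0")["im"]
# 512 scale: factor .64
c1=cv2.resize(a[150:220,135:210],None,fx=5.3,fy=5.3,interpolation=cv2.INTER_CUBIC)
c2=cv2.resize(a[170:250,310:375],None,fx=5.3,fy=5.3,interpolation=cv2.INTER_CUBIC)
H=max(c1.shape[0],c2.shape[0]);o=np.zeros((H,c1.shape[1]+c2.shape[1],3),np.uint8)
o[:c1.shape[0],:c1.shape[1]]=c1;o[:c2.shape[0],c1.shape[1]:]=c2
cv2.imwrite("pics/crop1.png",o);print(o.shape)
```

```text
(424, 742, 3)
```

View pics/crop1.png

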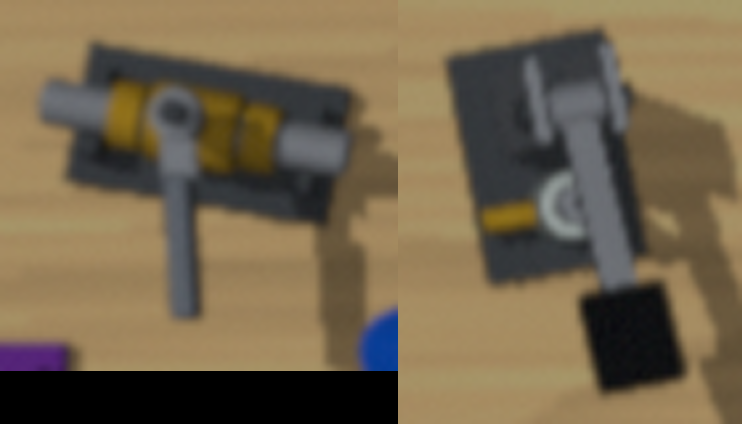

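Left: brass valve, stem at crop pixel (175,110), grip tip at (184,316), dark base corners (92,43), (350,92), (325,222) and (68,180). Right: lever with hinge near (577,98) and black paddle corners (580,300), (665,282), (686,375) and (603,393). Both match their descriptions.

Run:
```python
from h import *
f=load("top0");g=load("side0")
s=lambda p,o:(np.array(p,float)+.5)/5.3-.5+np.array(o)
V=(135,150);L=(310-75*5.3/5.3,170)
L=(310,170);off=np.array([398,0])
B=onz(f,s([(92,43),(350,92),(325,222),(68,180)],V),12)
print("valve base",B.round(1).tolist(),B.mean(0))
d=(B[1]-B[0])+(B[2]-B[3]);print("len",np.linalg.norm(B[1]-B[0]),np.linalg.norm(B[2]-B[1]),"ang base",np.degrees(np.arctan2(d[1],d[0])))
P=onz(f,s([(42,100),(348,148)],V),45);d=P[1]-P[0];print("pipe",P.round(1).tolist(),np.linalg.norm(d),np.degrees(np.arctan2(d[1],d[0])),P.mean(0))
# grip edges from mask in image: threshold-based rows
H=onz(f,s([(175,110),(184,316)],V),120);d=H[1]-H[0];print("handle",H.round(1).tolist(),np.linalg.norm(d),np.degrees(np.arctan2(d[1],d[0])))
B=onz(f,s(np.array([(447,60),(605,30),(645,255),(488,285)])-off,L),12)
print("lever base",B.round(1).tolist(),B.mean(0),np.linalg.norm(B[1]-B[0]),np.linalg.norm(B[2]-B[1]))
d=(B[0]-B[3])+(B[1]-B[2]);print("ang +x lever",np.degrees(np.arctan2(d[1],d[0])))
for n,ff,roi in(("top",f,(300,205,400,260)),("side",g,(262,240,300,275))):
    im=ff["im"];x0,y0,x1,y1=roi;m=(im[y0:y1,x0:x1].max(2)<38).astype(np.uint8)
    k,lab,st,ce=cv2.connectedComponentsWithStats(m);
    for i in np.argsort(-st[1:,4])[:2]+1: print(n,st[i],ce[i]+[x0,y0])
    if n=="top":
        i=np.argmax(st[1:,4])+1;r=cv2.minAreaRect(np.argwhere(lab==i)[:,::-1].astype(np.float32));print(r[0][0]+x0,r[0][1]+y0,r);ct=ce[i]+[x0,y0]
    else: cs=ce[np.argmax(st[1:,4])+1]+[x0,y0]
print("paddle on z=157",onz(f,[ct],157),onz(g,[cs],155))
```

```text
valve base [[658.6, 306.7, 12.0], [629.5, 161.4, 12.0], [556.7, 175.3, 12.0], [581.5, 319.5, 12.0]] [606.58101503 240.73252227  12.        ]
len 148.11621724252885 74.10401726799762 ang base -100.55084379570762
pipe [[622.6, 326.8, 45.0], [594.6, 158.7, 45.0]] 170.43630362403198 -99.451738901532 [608.59687068 242.73808669  45.        ]
handle [[607.4, 239.8, 120.0], [500.7, 234.5, 120.0]] 106.87793503858471 -177.18821889384594
lever base [[584.9, -188.0, 12.0], [601.0, -276.7, 12.0], [475.3, -296.1, 12.0], [459.5, -208.5, 12.0]] [ 530.15929704 -242.32356648   12.        ] 90.1388616551689 127.17809808072927
ang +x lever 9.040709767012283
top [ 45  19  18  19 254] [353.54724409 233.19685039]
top [ 89  32  11  23 185] [394.         248.45405405]
353.52941513061523 233.11764526367188 ((53.529415130615234, 28.117645263671875), (17.46256446838379, 14.55213737487793), 75.96376037597656)Traceback (most recent call last):
  File "<stdin>", line 21, in <module>
    return _wrapfunc(a, 'argmax', axis=axis, out=out, **kwds)
    return bound(*args, **kwds)
ValueError: attempt to get argmax of an empty sequence
```

Call:
{"op": "servo_tool", "data": {"rows": [[1, -0.03, -0.015, 0, 0], [1, -0.052, -0.026, 0, 0], [1, -0.052, -0.026, 0, 0], [1, -0.052, -0.026, 0, 0], [1, -0.052, -0.026, 0, 0], [1, -0.052, -0.026, 0, 0], [1, -0.052, -0.026, 0, 0], [1, -0.052, -0.026, 0, 0], [1, -0.052, -0.026, 0, 0], [1, -0.052, -0.026, 0, 0], [1, -0.052, -0.026, 0, 0], [1, -0.052, -0.026, 0, 0], [1, -0.052, -0.026, 0, 0], [1, -0.02, -0.01, 0, 0], [1, 0, 0, 0, -0.069], [1, 0, 0, 0, -0.069], [1, 0, 0, 0, -0.069], [1, 0, 0, 0, -0.069], [1, 0, 0, 0, 0], [1, 0, 0, 0, 0]]}}

```text
time: 1.77
eef_pos: [533.0, 240.3, 238.9]
tool_rot: [[-0.999, -0.046, -0.001], [-0.046, 0.999, -0.0], [0.001, -0.0, -1.0]]
force: [0.1, -0.5, -0.4]
gripper_width: 85.4
grip_force: 0.0
```

```bash
cat >> h.py <<'E'
def st(target=None):
    s=ctrl.read_state();R=np.array(s["tool_rot"]);p=np.array(s["eef_pos"])
    print("t",round(s["time"],2),"tcp",p.round(1),"xang",np.degrees(np.arctan2(R[1,0],R[0,0])).round(2),"tilt",R[:,2].round(3),"F",np.round(s["force"],1),"w",round(s["gripper_width"],1),"g",round(s["grip_force"],1),"q",np.round(s["qpos"],1))
    if target is not None: print("tool shift/600",(R.T@(np.array(target)-p)/600).round(4))
E
python3 - <<'E'
from h import *
grab("wrist","w0"); grab("side","s1"); st([532.6,237.3,238])
f=load("top0");g=load("side0")
print("paddle z157",onz(f,[(353.5,233.1)],157),proj(f,[[433,-257.7,157]]),proj(g,[[433,-257.7,157]]))
cv2.imwrite("pics/w0b.png",cv2.resize(load("w0")["im"],(800,600)))
E
```

```text
t 1.87 tcp [533.2 240.3 239.1] xang -177.31 tilt [-0.001 -0.    -1.   ] F [ 0.4 -0.4  0.1] w 85.7 g 0.0 q [17.9 11.8 -6.7 71.5  0.  15.2]
tool shift/600 [ 0.0012 -0.0049  0.0018]
paddle z157 [[ 431.95545455 -259.10283639  157.        ]] [[352.96222139 232.70879258]] [[282.6035864  255.56326355]]
```

View pics/w0b.png

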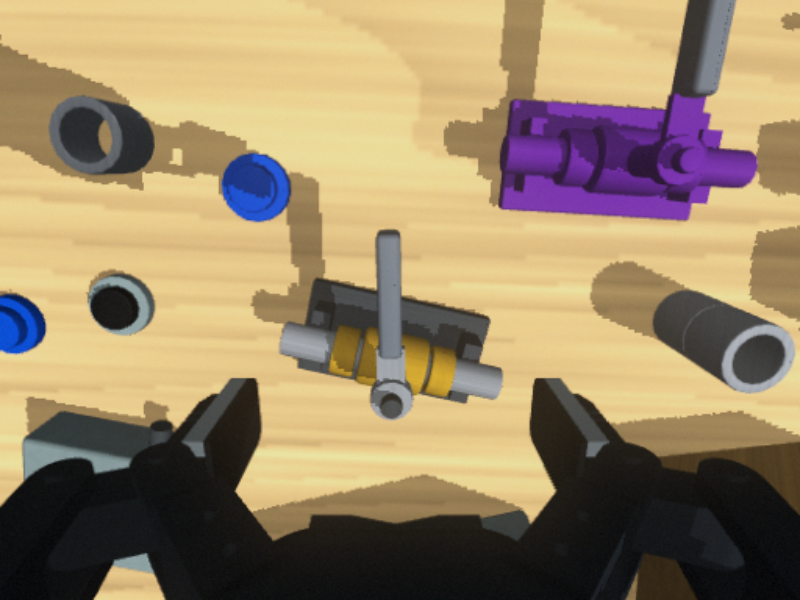

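The wrist view shows the brass valve: stem (391,403), grip tip (388,236), pipe ends (283,340) and (500,382). The handle lies between the open fingers. I'll refine the handle and pipe angles from it.

Run:
```python
from h import *
f=load("w0");s=lambda p:(np.array(p,float)+.5)*.64-.5
a=lambda d:np.degrees(np.arctan2(d[1],d[0])).round(2)
P=onz(f,s([(283,340),(500,382)]),45);print("pipe",P.round(1).tolist(),np.linalg.norm(P[1]-P[0]),a(P[0]-P[1]),P.mean(0))
B=onz(f,s([(316,279),(490,318)]),12);print("base edge",np.linalg.norm(B[1]-B[0]),a(B[0]-B[1]),B.round(1).tolist())
H=onz(f,s([(391,403),(388,234)]),120);print("handle",H.round(1).tolist(),np.linalg.norm(H[1]-H[0]),a(H[1]-H[0]))
# paddle in side view: local dark blob
g=load("side0")["im"];x0,y0,x1,y1=262,240,300,275
m=(g[y0:y1,x0:x1].max(2)<70).astype(np.uint8);k,l,S,c=cv2.connectedComponentsWithStats(m);print(S[1:],c[1:]+[x0,y0])
```

```text
pipe [[592.6, 157.3, 45.0], [619.9, 326.3, 45.0]] 171.1897024510546 -99.18 [606.22645635 241.77341878  45.        ]
base edge 145.8596083629459 -100.42 [[551.9, 177.1, 12.0], [578.3, 320.5, 12.0]]
handle [[600.9, 240.5, 120.0], [497.7, 234.2, 120.0]] 103.37008230456382 -176.53
[[  8  11  27  19 119]
 [ 26  20   1   1   1]
 [ 37  20   1   2   2]] [[284.38655462 260.25210084]
 [288.         260.        ]
 [299.         260.5       ]]
```

Call:
{"op": "servo_tool", "data": {"rows": [[1, 0.0036, -0.0052, 0, 0], [1, 0, 0, 0.04, 0], [1, 0, 0, 0.045, 0], [1, 0, 0, 0.045, 0], [1, 0, 0, 0.045, 0], [1, 0, 0, 0.04, 0], [1, 0, 0, 0.0183, 0], [1, 0, 0, 0, 0], [-1, 0, 0, 0, 0], [-1, 0, 0, 0, 0], [-1, 0, 0, 0, 0], [-1, 0, 0, 0, 0], [-1, 0, 0, 0, 0], [-1, 0, 0, 0, 0], [-1, 0, 0, 0, 0], [-1, 0, 0, 0, 0], [-1, 0, 0, 0, 0], [-1, 0, 0, 0, 0]], "squeeze": 25}}

```text
time: 3.37
eef_pos: [532.2, 237.1, 100.3]
tool_rot: [[-0.999, -0.049, 0.001], [-0.049, 0.999, 0.001], [-0.001, 0.0, -1.0]]
force: [-1.0, 0.1, 5.4]
gripper_width: 13.4
grip_force: 28.4
```

Run:
```python
from h import *
st()
```

```text
t 3.37 tcp [532.2 237.1 100.3] xang -177.19 tilt [ 0.001  0.001 -1.   ] F [-1.   0.1  5.4] w 13.4 g 28.4 q [ 17.7  17.7 -16.9  55.3   0.   14.9]
```

Call:
{"op": "servo_tool", "data": {"rows": [[-1, -0.00014, -0.0058, 0, -0.03], [-1, -0.00014, -0.0058, 0, -0.03], [-1, -0.00014, -0.0058, 0, -0.03], [-1, -0.00014, -0.0058, 0, -0.03], [-1, -0.00014, -0.0058, 0, -0.03], [-1, -0.00014, -0.0058, 0, -0.03], [-1, -0.00014, -0.0058, 0, -0.03], [-1, -0.00014, -0.0058, 0, -0.03], [-1, -0.00014, -0.0058, 0, -0.03], [-1, -0.00014, -0.0058, 0, -0.03], [-1, -0.00014, -0.0058, 0, -0.03], [-1, -0.00014, -0.0058, 0, -0.03], [-1, 0, 0, 0, 0], [-1, 0, 0, 0, 0], [-1, 0, 0, 0, 0]]}}

```text
time: 4.62
eef_pos: [545.7, 198.4, 100.3]
tool_rot: [[-0.817, -0.577, 0.002], [-0.577, 0.817, 0.001], [-0.002, 0.0, -1.0]]
force: [-1.3, 0.6, 5.6]
gripper_width: 13.6
grip_force: 28.6
```

Run:
```python
from h import *
st(); p=np.array(ctrl.read_state()["eef_pos"]);d=p[:2]-[606,241];print(np.linalg.norm(d),np.degrees(np.arctan2(d[1],d[0])))
```

```text
t 4.62 tcp [545.7 198.4 100.3] xang -144.77 tilt [ 0.002  0.001 -1.   ] F [-1.3  0.6  5.6] w 13.6 g 28.6 q [ 13.6  17.5 -17.1  55.2   0.  -21.6]
73.81497883686687 -144.7630896768386
```

Consistent with the target angle. Next I release, rise and verify.

Call:
{"op": "servo_tool", "data": {"rows": [[0.3, 0, 0, 0, 0], [0.3, 0, 0, 0, 0], [0.3, 0, 0, 0, 0], [0.3, 0, 0, 0, 0], [0.3, 0, 0, 0, 0], [0.3, 0, 0, 0, 0], [0.3, 0, 0, -0.03, 0], [0.3, 0, 0, -0.05, 0], [0.3, 0, 0, -0.05, 0], [0.3, 0, 0, -0.05, 0], [0.3, 0, 0, -0.05, 0], [0.3, 0, 0, 0, 0], [0.3, 0, 0, 0, 0]]}}

```text
time: 5.7
eef_pos: [546.7, 198.3, 239.9]
tool_rot: [[-0.817, -0.576, 0.005], [-0.576, 0.817, 0.001], [-0.005, -0.002, -1.0]]
force: [0.3, -0.4, -0.6]
gripper_width: 55.4
grip_force: 0.0
```

Run:
```python
from h import *
grab("wrist","w1"); st()
cv2.imwrite("pics/w1b.png",cv2.resize(load("w1")["im"],(800,600)))
```

```text
t 5.75 tcp [545.3 197.9 237.8] xang -144.81 tilt [ 0.001  0.    -1.   ] F [-0.1 -0.7 -1.3] w 55.6 g 0.0 q [ 13.6  11.3  -7.5  71.1  -0.  -21.6]
```

View pics/w1b.png

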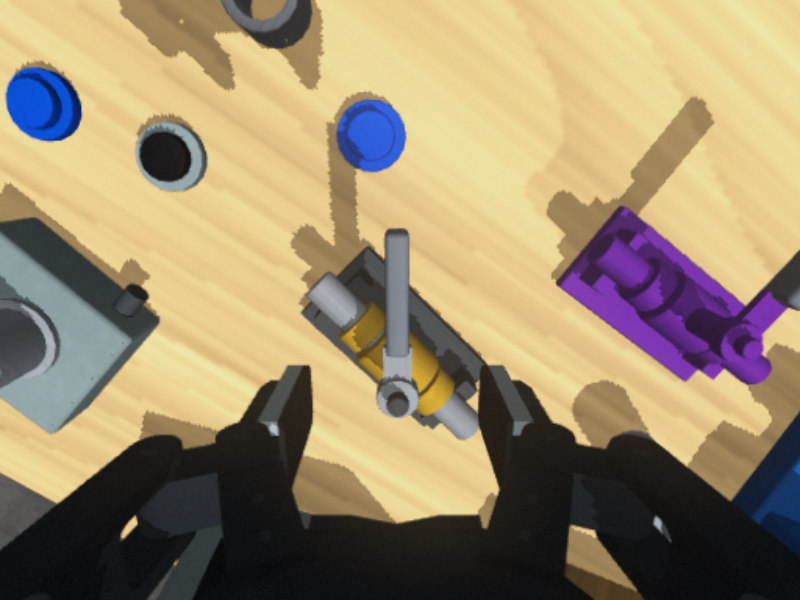

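Wrist view: stem (397,400), grip tip (397,233), pipe ends (318,287) and (467,428). The fingers are clear of the grip. I'll compute the valve angle and the transfer move.

Run:
```python
from h import *
f=load("w1");s=lambda p:(np.array(p,float)+.5)*.64-.5
a=lambda d:np.degrees(np.arctan2(d[1],d[0])).round(2)
P=onz(f,s([(318,287),(467,428)]),45);print("pipe",np.linalg.norm(P[1]-P[0]),a(P[0]-P[1]))
H=onz(f,s([(397,400),(397,231)]),120);print("handle",H.round(1).tolist(),np.linalg.norm(H[1]-H[0]),a(H[1]-H[0]))
st([429,-258.5,238])
```

```text
pipe 165.43572038452172 -100.54
handle [[601.2, 237.2, 120.0], [516.6, 177.3, 120.0]] 103.66679450942127 -144.7
t 5.75 tcp [545.3 197.9 237.8] xang -144.81 tilt [ 0.001  0.    -1.   ] F [-0.1 -0.7 -1.3] w 55.6 g 0.0 q [ 13.6  11.3  -7.5  71.1  -0.  -21.6]
tool shift/600 [ 0.5968 -0.51   -0.0007]
```

Valve is at about 45°. Transferring above the paddle with the gripper closing.

Call:
{"op": "servo_tool", "data": {"rows": [[-1, 0.022, -0.019, 0, 0], [-1, 0.045, -0.0385, 0, 0], [-1, 0.045, -0.0385, 0, 0], [-1, 0.045, -0.0385, 0, 0], [-1, 0.045, -0.0385, 0, 0], [-1, 0.045, -0.0385, 0, 0], [-1, 0.045, -0.0385, 0, 0], [-1, 0.045, -0.0385, 0, 0], [-1, 0.045, -0.0385, 0, 0], [-1, 0.045, -0.0385, 0, 0], [-1, 0.045, -0.0385, 0, 0], [-1, 0.045, -0.0385, 0, 0], [-1, 0.045, -0.0385, 0, 0], [-1, 0.035, -0.029, 0, 0], [-1, 0, 0, 0, 0.073], [-1, 0, 0, 0, 0.073], [-1, 0, 0, 0, 0.073], [-1, 0, 0, 0, 0.073], [-1, 0, 0, 0, 0], [-1, 0, 0, 0, 0]]}}

```text
time: 7.42
eef_pos: [427.7, -257.9, 235.5]
tool_rot: [[-0.987, -0.158, -0.003], [-0.158, 0.987, 0.002], [0.002, 0.002, -1.0]]
force: [0.1, -0.2, -0.5]
gripper_width: 0.2
grip_force: 0.0
```

Run:
```python
from h import *
grab("wrist","w2"); st([429,-258.5,165])
cv2.imwrite("pics/w2b.png",cv2.resize(load("w2")["im"],(800,600)))
```

```text
t 7.47 tcp [ 427.9 -258.   235.9] xang -170.93 tilt [-0.002  0.002 -1.   ] F [-0.3  0.3 -0.4] w 0.0 g 0.0 q [-38.5   3.3 -16.9  70.   -0.  -47.6]
tool shift/600 [-0.0019 -0.0013  0.1182]
```

View pics/w2b.png

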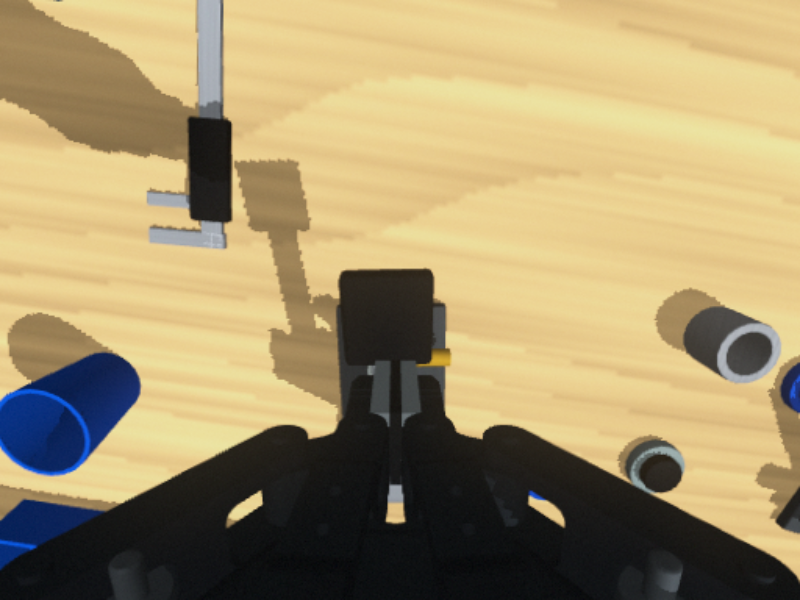

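The paddle's top face spans about (340,270) to (433,363), and the closed fingertips show at about (396,365), nearer the camera.

Run:
```python
from h import *
f=load("w2");s=lambda p:(np.array(p,float)+.5)*.64-.5
F=onz(f,s([(341,270),(433,270)]),157+26*.247);N=onz(f,s([(344,364),(431,362)]),157-26*.247)
c=(F.mean(0)+N.mean(0))/2;print(F.round(1).tolist(),N.round(1).tolist(),c,np.linalg.norm(F.mean(0)-N.mean(0)))
s_=ctrl.read_state();p=np.array(s_["eef_pos"]);print(proj(f,[p+[0,0,-8]])/.64)
```

```text
[[406.1, -286.8, 163.4], [399.5, -245.3, 163.4]] [[458.0, -280.1, 150.6], [449.9, -235.9, 150.6]] [ 428.37631272 -262.02209844  157.        ] 53.371645615483814
[[396.19935839 385.81983186]]
```

Call:
{"op": "servo_tool", "data": {"rows": [[-1, 0, -0.0033, 0.03, 0], [-1, 0, 0, 0.04, 0], [-1, 0, 0, 0.03, 0], [-1, 0, 0, 0, 0], [-1, 0, 0, 0.01, 0], [-1, 0, 0, 0.01, 0], [-1, 0, 0, 0.01, 0], [-1, 0, 0, 0.01, 0], [-1, 0, 0, 0, 0], [-1, 0, 0, 0, 0], [-1, 0, 0, 0, 0]]}}

```text
time: 8.38
eef_pos: [429.4, -261.3, 154.2]
tool_rot: [[-0.988, -0.155, 0.001], [-0.155, 0.988, -0.002], [-0.001, -0.002, -1.0]]
force: [-0.8, -2.3, 4.1]
gripper_width: -0.1
grip_force: 2.1
```

Run:
```python
from h import *
st()
```

```text
t 8.38 tcp [ 429.4 -261.3  154.2] xang -171.09 tilt [ 0.001 -0.002 -1.   ] F [-0.8 -2.3  4.1] w -0.1 g 2.1 q [-38.7   7.  -23.2  59.7  -0.  -47.6]
```

Call:
{"op": "servo_tool", "data": {"rows": [[-1, 0, 0, 0.007, 0], [-1, 0, 0, 0.007, 0], [-1, 0, 0, 0.007, 0], [-1, 0, 0, 0.007, 0], [-1, 0, 0, 0.005, 0], [-1, 0, 0, 0, 0], [-1, 0, 0, 0, 0], [-1, 0, 0, 0, 0], [-1, 0, 0, 0, 0]]}}

```text
time: 9.13
eef_pos: [428.3, -261.5, 134.4]
tool_rot: [[-0.988, -0.154, -0.001], [-0.154, 0.988, -0.002], [0.002, -0.002, -1.0]]
force: [-4.2, -2.8, 7.2]
gripper_width: -0.2
grip_force: 3.6
```

Run:
```python
from h import *
for i in range(3): grab("side","s3"); st()
grab("top","t3")
a=load("s3")["im"][210:305,250:345];b=load("t3")["im"][170:265,310:405]
cv2.imwrite("pics/c3.png",np.hstack([cv2.resize(x,(400,400),interpolation=cv2.INTER_CUBIC) for x in(a,b)]))
```

```text
t 9.18 tcp [ 428.3 -261.4  134.5] xang -171.11 tilt [-0.001 -0.002 -1.   ] F [-4.8 -2.2  7.8] w -0.1 g 3.6 q [-38.7   8.1 -24.6  57.3  -0.2 -47.6]
t 9.23 tcp [ 428.3 -261.4  134.5] xang -171.12 tilt [-0.001 -0.002 -1.   ] F [-3.6 -1.2  6.7] w 0.3 g 3.6 q [-38.7   8.1 -24.6  57.3  -0.2 -47.6]
t 9.28 tcp [ 428.3 -261.4  134.5] xang -171.11 tilt [-0.001 -0.002 -1.   ] F [-3.5 -1.7  6.7] w 0.1 g 3.6 q [-38.7   8.1 -24.6  57.3  -0.2 -47.6]
```

View pics/c3.png

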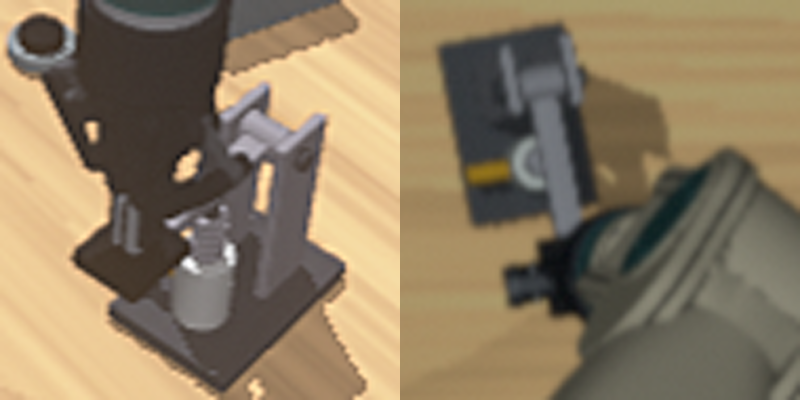

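Side crop (left): the paddle sits under the closed fingertips and looks about level, with outer corners at (75,258), (133,292) and (190,243). Top crop (right) shows the gripper over the paddle at about (555,270). Next I compare these corners with rays cast to the level height.

Run:
```python
from h import *
g=load("s3");u=np.array([1,0,0])*np.cos(np.radians(9.04))+np.array([0,1,0])*np.sin(np.radians(9.04));v=np.array([-u[1],u[0],0])
hin=np.array([428,-260.5,126])+125*u-[0,0,6]
for a in(.15,.2,.25,.3,.35):
    e=.25-a;l=-u*np.cos(e)+np.array([0,0,1])*np.sin(e);n=u*np.sin(e)+np.array([0,0,1])*np.cos(e)
    q=proj(g,[hin+l*(125+i)+n*6+v*j for i,j in((26,22.5),(26,-22.5),(-26,-22.5))])
    print(a,(((q-[250,210]+.5)*400/95-.5).round(0)).tolist())
```

```text
0.15 [[72.0, 224.0], [136.0, 267.0], [197.0, 223.0]]
0.2 [[71.0, 235.0], [134.0, 278.0], [195.0, 230.0]]
0.25 [[70.0, 245.0], [133.0, 288.0], [194.0, 237.0]]
0.3 [[69.0, 255.0], [132.0, 298.0], [193.0, 243.0]]
0.35 [[69.0, 264.0], [131.0, 307.0], [193.0, 250.0]]
```

Run:
```python
from h import *
o=[]
for n,y0 in(("side0",238),("s3",250)):
    x=load(n)["im"][y0:y0+40,260:305].astype(float)
    x=np.clip(255*(x/255)**.5,0,255).astype(np.uint8);o.append(cv2.resize(x,(396,352),interpolation=cv2.INTER_CUBIC))
cv2.imwrite("pics/c4.png",np.hstack(o))
```

```text
(no output)
```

View pics/c4.png

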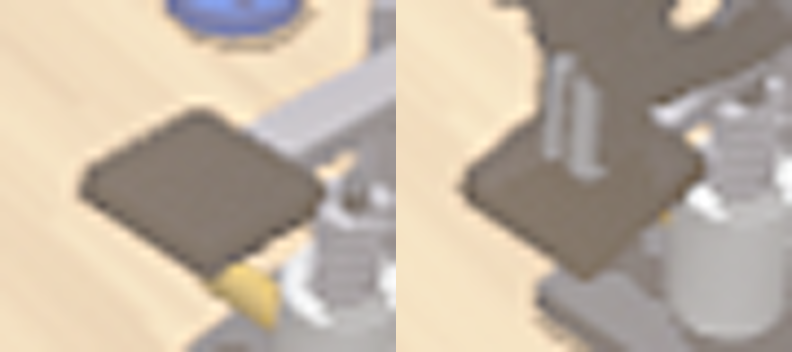

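Left (rest): paddle corners at (78,188), (207,278) and (325,195). Right (pressed): (460,188), (586,278) and (706,168). I compare these shifts with the ones predicted for each press angle, which cancels camera bias.

Run:
```python
from h import *
g=load("s3");t=np.radians(9.04);u=np.array([np.cos(t),np.sin(t),0]);v=np.array([-u[1],u[0],0]);Z=np.array([0,0,1.])
hin=np.array([428,-260.5,120])+125*u
def c(a,h=0):
    e=.25-a;l=-u*np.cos(e)+Z*np.sin(e);n=u*np.sin(e)+Z*np.cos(e)
    return proj(g,[hin+l*(125+i)+n*h+v*j for i,j in((26,22.5),(26,-22.5),(-26,-22.5))])
print("obs rest",[(260+x/8.8-.44,238+y/8.8-.44) for x,y in((78,188),(207,278),(325,195))]);print(c(0).round(1).tolist())
print("obs shift [-1.6,12],[-1.9,12],[-1.7,8.9]")
for a in(.2,.22,.25,.28,.3): print(a,(c(a)-c(0)).round(1).tolist())
st()
```

```text
obs rest [(268.4236363636364, 258.9236363636364), (283.08272727272725, 269.15090909090907), (296.4918181818182, 259.7190909090909)]
[[268.0, 257.0], [283.3, 267.2], [297.2, 259.5]]
obs shift [-1.6,12],[-1.9,12],[-1.7,8.9]
0.2 [[-1.8, 10.3], [-2.1, 10.4], [-1.5, 6.7]]
0.22 [[-1.8, 11.3], [-2.2, 11.4], [-1.5, 7.3]]
0.25 [[-1.9, 12.6], [-2.3, 12.8], [-1.7, 8.2]]
0.28 [[-2.0, 14.0], [-2.4, 14.1], [-1.7, 9.1]]
0.3 [[-2.0, 14.9], [-2.4, 15.0], [-1.8, 9.7]]
t 9.33 tcp [ 428.3 -261.4  134.4] xang -171.12 tilt [-0.001 -0.002 -1.   ] F [-4.5 -1.9  7. ] w -0.0 g 3.6 q [-38.7   8.1 -24.6  57.3  -0.2 -47.6]
```

The shift fits a press angle of about 0.24–0.25 rad, and both the fingertip height (126) and the force agree. I'm handing it in.

```bash
python3 -c "
from cell import ctrl
print(ctrl.finish_job())"
```

```text
the job is handed in; nothing more can be done
None
```

The job is handed in at about 9.3 s: the valve handle is at about 45° and released, and the dead-man lever is held level at about half its travel (0.24–0.25 rad, about 7 N); I did not touch the purge button, bushings, cup or caliper.

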